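# Put the water samples in their holders

## Robot

A 6-joint arm with a two-finger parallel gripper is mounted at the origin on the work surface. World frame = base frame: x ahead of the robot, y to its left, z up, the work surface at z = 0. Lengths are in m, angles in degrees, forces in N, time in s.
With the tool pointing down it reaches from about 0.3 to 0.85 m from the base axis. Payload 4.2 kg.
Tool frame: the origin (TCP) lies on the mounting face of the last link; the fingertips stand 191 mm ahead of it and the grasp point (between the pads) lies 172 mm ahead of it; y points along the fingers, x is the direction in which the jaws open and shut, and the axes are right-handed (so a half turn about y gives the same grasp; the last joint's range is limited). The gripper opens to 91 mm and grips with 3 to 60 N. Pads are 32 mm wide; open, the fingers measure 118 mm over their backs; the gripper's body (76 mm by 178 mm) begins 60 mm behind the grasp point.
Start: joints at [-71.849, 18.312, 89.639, -0, 72.044, -1.146], TCP at [0.19, -0.543, 0.405] pointing down, gripper open.
Joint ranges: [-177.97, 177.97], [-48.28, 115.42], [12.27, 149.76], [-77.06, 257.06], [2.81, 150.46], [-146.56, 146.56]. Speed limits (degrees/s): [147.25, 147.25, 180, 180, 180, 180].

## Interface

Orientations are given as a 3x3 rotation matrix whose columns are the frame's x, y, z axes.
In Python, from rig import r gives the robot as it stands. The module is installed in compiled form; this text tells all that it offers.
- The arm moves only by the shell command python3 -m pendant 'ROWS' [FORCE]. ROWS is JSON, a list of rows, each a list of 3 entries, a list of its own where there are three numbers: the shift along the tool's x, y, z normalised to -1 to 1, where 1 is 30 cm, then the turn, a rotation vector about the tool's x, y, z normalised to -1 to 1, where 1 is 90 degrees, then the opening, from 0 (shut) to 1 (fully open). A call has 1 to 10 rows; each row is the pose to reach, as a shift and turn from the pose commanded when the call began, along the tool's axes at that moment; what a row does not reach only later rows make up. A row lasts 1/10 s, in which the tool goes at most 50 mm and 8.59 degrees, less where a joint would pass 70% of its speed; a pose out of reach is approached as far as the arm can. A call with a number of a shift or a turn outside -1 to 1 is refused whole. A call with a gripper value outside its range is refused whole. The fingers move at their own pace and stop on an object; FORCE is the grip in N (left out, the last holds). Time passes only in rows, so rows that repeat a pose let the fingers close. It gives the time, the measured TCP pose, the force and the opening at its end, in the units of the state.
- r.sense(): the state, without advancing time (a new reading comes with each control period).
- r.capture(name): name is "scene" or "top" or "wrist"; returns a dict with "pixels" (384x512x3 uint8, red, green, blue), "fx", "fy", "cx", "cy" (pixels), "eye" and "attitude" of the camera in the world. Camera axes: x right, y down, z forward; pixel columns grow to the right and rows downward; lengths in m; the calibration is good to about 2 mm. The wrist camera is an equidistant fisheye: a pixel r from the principal point sees the ray r / f radians off the axis. A picture is of the moment at which its call begins. There is no depth.
- r.sign_off(): hands the job in, once; it reports no verdict.
The state is a dict: "time": time; "qpos": joint angles; "joint_vel": joint speeds; "joint_efforts": joint torques, N m; "tool_pos": TCP position; "ee_rot": TCP orientation; "ft_force": force on the tool from outside, world axes, zero at the start; "torque": the same for the moment, N m; "finger_gap": finger opening in m.
Only numpy, scipy, OpenCV 4.12 (cv2) and the standard library are available. Lean on these libraries where they do the work, as an engineer would, in place of code of your own. Each camera call takes 0.05 s, during which the arm holds its last target. There are 200 camera calls.

## Task

Put the four white-capped sample vials away: stand each one upright in the well of the foam holder whose border has the colour of the dot on its cap. Lower each vial in before letting go, do not drop it, and do not knock any vial over. Leave the two black-capped vials standing where they are.

Things in the scene. Friction and masses are not known exactly. Their poses are not given: they have to be found in the camera images.
- vial_red: Sample vial with white cap and red dot, 80 mm tall: clear glass body 28 mm across with a paper label, and from 58 mm up to the top a white screw cap 30 mm across, with a red dot 17 mm across on top. About 55 g, loose, standing upright on the bench. Origin: centre of the underside; z up along the vial.
- vial_yellow: Sample vial with white cap and yellow dot, 80 mm tall: clear glass body 28 mm across with a paper label, and from 58 mm up to the top a white screw cap 30 mm across, with a yellow dot 17 mm across on top. About 55 g, loose, standing upright on the bench. Origin: centre of the underside; z up along the vial.
- vial_green: Sample vial with white cap and green dot, 80 mm tall: clear glass body 28 mm across with a paper label, and from 58 mm up to the top a white screw cap 30 mm across, with a green dot 17 mm across on top. About 55 g, loose, standing upright on the bench. Origin: centre of the underside; z up along the vial.
- vial_blue: Sample vial with white cap and blue dot, 80 mm tall: clear glass body 28 mm across with a paper label, and from 58 mm up to the top a white screw cap 30 mm across, with a blue dot 17 mm across on top. About 55 g, loose, standing upright on the bench. Origin: centre of the underside; z up along the vial.
- blank_red: Blank vial with black cap and red dot, to be left alone; 80 mm tall: clear glass body 28 mm across with a paper label, and from 58 mm up to the top a black screw cap 30 mm across, with a red dot 17 mm across on top. About 55 g, loose, standing upright on the bench. Origin: centre of the underside; z up along the vial.
- blank_blue: Blank vial with black cap and blue dot, to be left alone; 80 mm tall: clear glass body 28 mm across with a paper label, and from 58 mm up to the top a black screw cap 30 mm across, with a blue dot 17 mm across on top. About 55 g, loose, standing upright on the bench. Origin: centre of the underside; z up along the vial.
- holder_red: Holder with red border: grey foam block 80 x 80 x 35 mm, fixed to the bench, with a red border round its top face. In its middle a round well 46 mm across and 22 mm deep, so the well's floor is 13 mm above the bench. Origin: centre of the underside (straight below the well's centre); x and y along the sides, z up.
- holder_yellow: Holder with yellow border: grey foam block 80 x 80 x 35 mm, fixed to the bench, with a yellow border round its top face. In its middle a round well 46 mm across and 22 mm deep, so the well's floor is 13 mm above the bench. Origin: centre of the underside (straight below the well's centre); x and y along the sides, z up.
- holder_green: Holder with green border: grey foam block 80 x 80 x 35 mm, fixed to the bench, with a green border round its top face. In its middle a round well 46 mm across and 22 mm deep, so the well's floor is 13 mm above the bench. Origin: centre of the underside (straight below the well's centre); x and y along the sides, z up.
- holder_blue: Holder with blue border: grey foam block 80 x 80 x 35 mm, fixed to the bench, with a blue border round its top face. In its middle a round well 46 mm across and 22 mm deep, so the well's floor is 13 mm above the bench. Origin: centre of the underside (straight below the well's centre); x and y along the sides, z up.
Not all that is in view belongs to the job. What is shaped like the vial_blue but purple is not meant. Leave any pink look-alike of the vial_yellow alone.

How it is judged (in metres and radians):
At the end, for the whole second after the job is handed in: Each white-capped vial stands on the well floor of its colour (origins within 12 mm horizontally, undersides 8 to 17 mm apart in height); all six vials upright within 0.12 rad and at rest (under 0.02 m/s); both black-capped vials within 20 mm of their starts (horizontal distance between vial_red and holder_red below 0.012 m and z of vial_red in the frame of holder_red between 0.008 and 0.017 m and horizontal distance between vial_yellow and holder_yellow below 0.012 m and z of vial_yellow in the frame of holder_yellow between 0.008 and 0.017 m and horizontal distance between vial_green and holder_green below 0.012 m and z of vial_green in the frame of holder_green between 0.008 and 0.017 m and horizontal distance between vial_blue and holder_blue below 0.012 m and z of vial_blue in the frame of holder_blue between 0.008 and 0.017 m and angle between each of vial_red, vial_yellow, vial_green, vial_blue, blank_red, blank_blue's own z axis and vertical below 0.12 rad and linear speed of each of vial_red, vial_yellow, vial_green, vial_blue, blank_red, blank_blue below 0.02 m/s and distance of each of blank_red, blank_blue from where it was at the start of the episode below 0.02 m); the robot touches nothing.
It fails at once if a vial is knocked over (leans more than 0.8 rad) (angle between any of vial_red, vial_yellow, vial_green, vial_blue, blank_red, blank_blue's own z axis and vertical above 0.8 rad).
It fails at once if a black-capped vial is shifted by more than 20 mm (distance of any of blank_red, blank_blue from where it was at the start of the episode above 0.02 m).
It fails at once if a vial is dropped: it moves faster than 0.75 m/s with no finger on it (a free fall of about 3 cm) ((linear speed of vial_red above 0.75 m/s and contact force between vial_red and the fingers below 0.05 N) or (linear speed of vial_yellow above 0.75 m/s and contact force between vial_yellow and the fingers below 0.05 N) or (linear speed of vial_green above 0.75 m/s and contact force between vial_green and the fingers below 0.05 N) or (linear speed of vial_blue above 0.75 m/s and contact force between vial_blue and the fingers below 0.05 N) or (linear speed of blank_red above 0.75 m/s and contact force between blank_red and the fingers below 0.05 N) or (linear speed of blank_blue above 0.75 m/s and contact force between blank_blue and the fingers below 0.05 N)).
It also fails if it takes over 88 s, if anything falls off the work surface, if the arm or the gripper's body presses on something with over 40 N, if the wrist force passes 120 N, or if a joint passes its speed limit or range.

## Working session

There is one attempt and no reset: what is moved stays moved. The work goes in short steps, Python scripts to look and compute and a shell command to move; the robot and the scene stay as the last step left them, time stands still between calls to the robot, and variables do not carry over. Pictures are saved under pics/ and viewed, about 12 in all and at most 16, crops included, and the job is handed in when it is done.

```bash
mkdir -p pics && python3 - <<'E'
from rig import r
import cv2,numpy as np
s=r.sense();print(s)
for n in("top","scene"):
    c=r.capture(n);np.savez(f"{n}0.npz",**c)
    cv2.imwrite(f"pics/{n}0.png",cv2.resize(c["pixels"][...,::-1],(768,576),interpolation=cv2.INTER_CUBIC))
    print(n,{k:np.round(v,4).tolist() for k,v in c.items() if k!="pixels"})
E
```

```text
{'time': 0.0, 'qpos': array([-7.18482927e+01,  1.83504691e+01,  8.97072926e+01, -3.45942284e-04,
        7.20412726e+01, -1.14778242e+00]), 'joint_vel': array([ 0.02158244,  0.03973807, -0.02756576,  0.00788969,  0.08365929,
        0.00373272]), 'joint_efforts': array([-2.69480741e-03, -4.12472820e+01, -2.31976801e+01,  7.25326454e-02,
        4.57191258e-02, -1.30689041e-04]), 'tool_pos': array([ 0.18997001, -0.54253121,  0.40392572]), 'ee_rot': array([[ 3.30507279e-01, -5.43936060e-04,  9.43803286e-01],
       [-9.43801860e-01,  1.64066595e-03,  3.30507726e-01],
       [-1.72824099e-03, -9.99998506e-01,  2.88841743e-05]]), 'ft_force': array([-0.40295052, -0.84422709,  0.37334917]), 'torque': array([-0.01660952, -0.02687379,  0.00997388]), 'finger_gap': 0.09147437863772896}
top {'fx': 437.2473, 'fy': 437.2473, 'cx': 254.8137, 'cy': 190.1669, 'eye': [0.378, 0.0178, 1.0823], 'attitude': [[-0.0043, -0.9909, 0.1342], [-1.0, 0.0033, -0.0078], [0.0073, -0.1343, -0.9909]]}
scene {'fx': 418.8431, 'fy': 418.8431, 'cx': 256.3439, 'cy': 191.1147, 'eye': [0.7721, 0.3648, 0.8137], 'attitude': [[-0.8022, 0.5185, -0.2959], [0.5969, 0.705, -0.383], [0.01, -0.4839, -0.8751]]}
```

View pics/top0.png

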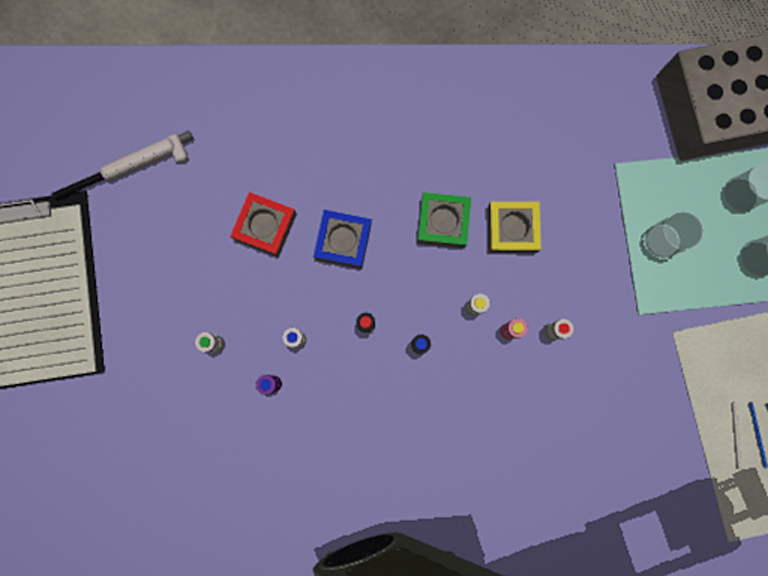

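View pics/scene0.png

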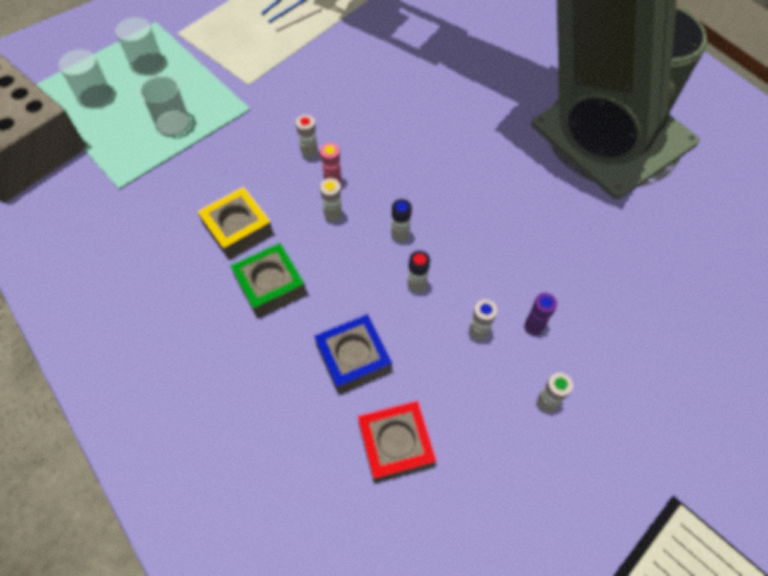

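Top view (display pixels): the white-capped vials are red (563,328), yellow (480,303), green (205,342) and blue (292,338). The blanks are at (366,322) and (421,344), with a pink look-alike at (516,328) and a purple one at (267,384). The holders are red (263,223), blue (343,239), green (444,219) and yellow (515,227). Next I measure them in both views.

```bash
cat > h.py <<'E'
import cv2,numpy as np
def ray(c,u,v,z):
    d=np.array(c["attitude"])@[(u-c["cx"])/c["fx"],(v-c["cy"])/c["fy"],1]; e=np.array(c["eye"])
    return (e+d*(z-e[2])/d[2])[:2]
def blobs(c,amin=12):
    hsv=cv2.cvtColor(np.ascontiguousarray(c["pixels"]),cv2.COLOR_RGB2HSV); H,S,V=cv2.split(hsv); out=[]
    for n,(a,b) in dict(red=(174,6),yellow=(20,34),green=(50,72),blue=(113,124)).items():
        hm=((H>=a)|(H<=b)) if a>b else (H>=a)&(H<=b)
        m=(hm&(S>165)&(V>70)).astype(np.uint8)
        k,_,st,ce=cv2.connectedComponentsWithStats(m,connectivity=8)
        for i in range(1,k):
            if st[i,4]<amin: continue
            x,y,w,h=st[i,:4]
            if w>25:  # border: filled hull centroid
                lab=(_==i).astype(np.uint8); cn=max(cv2.findContours(lab,0,2)[0],key=cv2.contourArea)
                M=cv2.moments(cn); u,v=M["m10"]/M["m00"],M["m01"]/M["m00"]; z=.035; sz=np.sqrt(cv2.contourArea(cn))
            else: (u,v),z,sz=ce[i],.08,2*np.sqrt(st[i,4]/np.pi)
            out.append((n,"H" if z<.05 else "V",u,v,sz,*ray(c,u,v,z)))
    return out
def plan(s,p,yaw=None):
    """shift/turn for grasp point p (x,y,z), jaws along yaw deg, tool down"""
    R=s["ee_rot"]; tcp=np.array(p)+[0,0,.172]
    sh=R.T@(tcp-s["tool_pos"])/.3
    cur=np.degrees(np.arctan2(R[1,0],R[0,0]))
    t=0 if yaw is None else -((yaw-cur+90)%180-90)
    print("shift",np.round(sh,3),"turn y",round(t/90,3),"yaw",round(cur,1))
E
python3 - <<'E'
from h import *
for n in("top","scene"):
    c=np.load(f"{n}0.npz"); print(n)
    for b in blobs(c): print(*b[:2],np.round(b[2:5],1),np.round(b[5:],4))
t=np.load("top0.npz")["pixels"][170:290,110:400]
cv2.imwrite("pics/crop.png",cv2.resize(t[...,::-1],None,fx=2.7,fy=2.7,interpolation=cv2.INTER_CUBIC))
E
```

```text
top
red H [174.5 148.5  31.4] [0.6234 0.2056]
red V [243.4 214.4   8. ] [0.4578 0.0364]
red V [375.5 218.5   6.4] [ 0.4472 -0.2671]
yellow H [343.1 150.4  31.2] [ 0.6175 -0.2072]
yellow V [319.7 201.5   6.4] [ 0.487  -0.1396]
yellow V [345.1 218.    6.6] [ 0.4485 -0.1971]
green H [296.  145.3  30.5] [ 0.6307 -0.0919]
green V [136.4 227.5   6.2] [0.4286 0.2807]
blue H [228.1 158.4  31.3] [0.5983 0.0746]
blue V [194.5 224.5   6.4] [0.435  0.1482]
blue V [280.4 228.8   7.7] [ 0.4245 -0.0483]
blue V [176.5 256.    7.1] [0.364  0.1879]
scene
red V [202.9  80.4   4.4] [ 0.4479 -0.268 ]
red V [279.4 172.5   9.1] [0.4596 0.0367]
red H [263.7 293.   41.3] [0.6277 0.207 ]
yellow V [219.4  99.4   5.2] [ 0.4494 -0.1974]
yellow V [219.5 123.5   5. ] [ 0.4878 -0.1404]
yellow H [155.4 145.2  31.4] [ 0.6216 -0.2058]
green H [177.6 183.5  32.9] [ 0.6333 -0.0909]
green V [373.5 255.4   5.9] [0.4304 0.2812]
blue V [267.5 137.4   7.8] [ 0.4255 -0.0483]
blue V [363.9 200.8   7. ] [0.3653 0.1876]
blue V [323.6 205.7   5.3] [0.4368 0.1484]
blue H [234.6 233.3  36.7] [0.6018 0.0758]
```

View pics/crop.png

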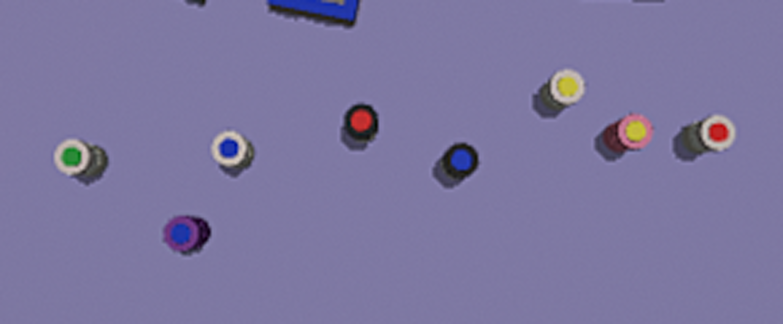

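The crop confirms four white caps: green, blue, yellow and red. The two black-capped blanks and the pink and purple look-alikes stay where they are. The two views agree to within about 4 mm. I'll start with red.

```bash
python3 -c "
from rig import r
from h import *
s=r.sense();plan(s,(.4475,-.2675,.15),-30);plan(s,(.4475,-.2675,.06),-30)"
```

```text
shift [-0.581  0.274  1.113] turn y -0.452 yaw -70.7
shift [-0.581  0.574  1.113] turn y -0.452 yaw -70.7
```

```bash
python3 -m pendant '[[[-0.5,0.1,0.95],[0,-0.452,0],0.7],[[-0.5,0.1,0.95],[0,-0.452,0],0.7],[[-0.5,0.1,0.95],[0,-0.452,0],0.7],[[-0.5,0.1,0.95],[0,-0.452,0],0.7],[[-0.5,0.1,0.95],[0,-0.452,0],0.7],[[-0.5,0.1,0.95],[0,-0.452,0],0.7],[[-0.5,0.1,0.95],[0,-0.452,0],0.7],[[-0.5,0.1,0.95],[0,-0.452,0],0.7],[[-0.5,0.1,0.95],[0,-0.452,0],0.7]]' 25 ; python3 -c "
from rig import r
from h import *
s=r.sense();plan(s,(.4475,-.2675,.13),-30)"
```

```text
time: 1.0
tool_pos: [0.4095, -0.3068, 0.3745]
ee_rot: [[0.867, -0.001, 0.499], [-0.499, -0.0, 0.867], [-0.001, -1.0, -0.001]]
ft_force: [-0.7, -1.5, -0.5]
finger_gap: 0.0641
shift [0.045 0.241 0.177] turn y 0.001 yaw -29.9
```

```bash
python3 -m pendant '[[[0.045,0.24,0.177],[0,0,0],0.7],[[0.045,0.24,0.177],[0,0,0],0.7],[[0.045,0.24,0.177],[0,0,0],0.7],[[0.045,0.24,0.177],[0,0,0],0.7],[[0.045,0.24,0.177],[0,0,0],0.7]]' ; python3 -c "
from rig import r
from h import *
s=r.sense();plan(s,(.4475,-.2675,.06),-30)
c=r.capture('wrist');np.savez('w0.npz',**c);cv2.imwrite('pics/w0.png',c['pixels'][...,::-1])
print({k:np.round(v,4).tolist() for k,v in c.items() if k!='pixels'})"
```

```text
time: 1.5
tool_pos: [0.4474, -0.2692, 0.3041]
ee_rot: [[0.865, 0.002, 0.502], [-0.502, -0.002, 0.865], [0.003, -1.0, -0.001]]
ft_force: [0.5, 0.1, 0.4]
finger_gap: 0.064
shift [-0.003  0.24   0.005] turn y -0.001 yaw -30.1
{'fx': 297.3186, 'fy': 297.3186, 'cx': 254.5594, 'cy': 190.7449, 'eye': [0.4891, -0.1968, 0.2828], 'attitude': [[0.8645, -0.4809, -0.1462], [-0.5026, -0.8259, -0.2556], [0.0022, 0.2944, -0.9557]]}
```

View pics/w0.png

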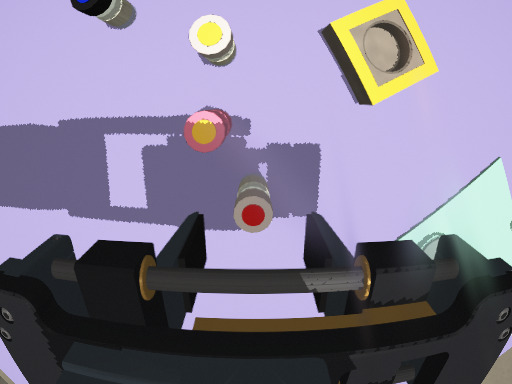

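The wrist view shows the red dot at (253,215), midway between the fingers (about 205 and 306). The pink vial at (205,130) is clear of them, so I descend and grip.

```bash
python3 -m pendant '[[[-0.002,0.08,0.004],[0,0,0],0.7],[[-0.002,0.16,0.004],[0,0,0],0.7],[[-0.002,0.235,0.004],[0,0,0],0.7],[[-0.002,0.235,0.004],[0,0,0],0.7],[[-0.002,0.235,0.004],[0,0,0],0.2],[[-0.002,0.235,0.004],[0,0,0],0.2],[[-0.002,0.235,0.004],[0,0,0],0.2],[[-0.002,0.235,0.004],[0,0,0],0.2],[[-0.002,0.235,0.004],[0,0,0],0.2],[[-0.002,0.235,0.004],[0,0,0],0.2]]' 25 ; python3 -c "
from rig import r
from h import *
s=r.sense();plan(s,(.4475,-.2675,.19));print(s['tool_pos'][2]-.172)"
```

```text
time: 2.55
tool_pos: [0.448, -0.2665, 0.2329]
ee_rot: [[0.866, 0.001, 0.5], [-0.5, -0.001, 0.866], [0.001, -1.0, -0.0]]
ft_force: [-0.4, 0.5, 5.4]
finger_gap: 0.0294
shift [ 0.001 -0.43  -0.004] turn y 0.0 yaw -30.0
0.06094953325445862
```

```bash
python3 -m pendant '[[[0,-0.08,0],[0,0,0],0.2],[[0,-0.2,0],[0,0,0],0.2],[[0,-0.32,0],[0,0,0],0.2],[[0,-0.4,0],[0,0,0],0.2],[[0,-0.4,0],[0,0,0],0.2]]'  ; python3 -c "
from rig import r
from h import *
s=r.sense();plan(s,(.6255,.2063,.18),0);plan(s,(.57,0,.18),0)"
```

```text
time: 3.05
tool_pos: [0.4485, -0.2668, 0.3557]
ee_rot: [[0.866, 0.007, 0.5], [-0.5, -0.004, 0.866], [0.008, -1.0, -0.0]]
ft_force: [0.3, -0.4, -0.6]
finger_gap: 0.0295
shift [-0.278  0.01   1.661] turn y -0.334 yaw -30.0
shift [-0.094  0.011  0.973] turn y -0.334 yaw -30.0
```

```bash
python3 -m pendant '[[[-0.015,0,0.12],[0,-0.05,0],0.2],[[-0.03,0,0.27],[0,-0.1,0],0.2],[[-0.045,0,0.42],[0,-0.15,0],0.2],[[-0.055,0,0.57],[0,-0.2,0],0.2],[[-0.07,0,0.72],[0,-0.25,0],0.2],[[-0.085,0,0.87],[0,-0.3,0],0.2],[[-0.094,0,0.97],[0,-0.334,0],0.2],[[-0.094,0,0.97],[0,-0.334,0],0.2]]'  ; python3 -c "
from rig import r
from h import *
s=r.sense();plan(s,(.6255,.2063,.12),0)"
```

```text
time: 3.85
tool_pos: [0.5699, 0.0029, 0.3504]
ee_rot: [[1.0, -0.002, -0.006], [0.006, 0.001, 1.0], [-0.002, -1.0, 0.001]]
ft_force: [-0.5, -0.1, -0.2]
finger_gap: 0.0292
shift [0.189 0.195 0.677] turn y 0.004 yaw 0.3
```

```bash
python3 -m pendant '[[[0.04,0,0.13],[0,0,0],0.2],[[0.08,0,0.28],[0,0,0],0.2],[[0.12,0,0.43],[0,0,0],0.2],[[0.16,0.05,0.58],[0,0,0],0.2],[[0.189,0.1,0.677],[0,0,0],0.2],[[0.189,0.18,0.677],[0,0,0],0.2],[[0.189,0.18,0.677],[0,0,0],0.2],[[0.189,0.18,0.677],[0,0,0],0.2]]'  ; python3 -c "
from rig import r
from h import *
s=r.sense();plan(s,(.6255,.2063,.075),0)
c=r.capture('wrist');np.savez('w1.npz',**c);cv2.imwrite('pics/w1.png',c['pixels'][...,::-1])"
```

```text
time: 4.65
tool_pos: [0.6253, 0.2018, 0.2972]
ee_rot: [[1.0, -0.003, 0.0], [-0.0, -0.001, 1.0], [-0.003, -1.0, -0.001]]
ft_force: [-1.0, -0.2, -0.8]
finger_gap: 0.0292
shift [0.001 0.167 0.015] turn y -0.0 yaw -0.0
```

View pics/w1.png

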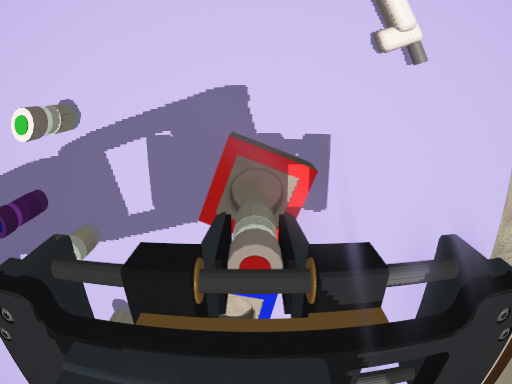

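The vial hangs plumb, and the red well at (258,190) lines up with its base at (257,210). Now I lower it.

```bash
python3 -m pendant '[[[0.001,0.03,0.014],[0,0,0],0.2],[[0.001,0.07,0.014],[0,0,0],0.2],[[0.001,0.11,0.014],[0,0,0],0.2],[[0.001,0.14,0.014],[0,0,0],0.2],[[0.001,0.155,0.014],[0,0,0],0.2],[[0.001,0.164,0.014],[0,0,0],0.2],[[0.001,0.166,0.014],[0,0,0],0.2],[[0.001,0.166,0.014],[0,0,0],0.2],[[0.001,0.166,0.014],[0,0,0],0.2]]'  ; python3 -c "
from rig import r
from h import *
s=r.sense();plan(s,(.6255,.2063,.074),0)"
```

```text
time: 5.6
tool_pos: [0.626, 0.2071, 0.2489]
ee_rot: [[1.0, 0.001, -0.001], [0.001, 0.0, 1.0], [0.001, -1.0, 0.0]]
ft_force: [0.4, -0.5, -0.2]
finger_gap: 0.0292
shift [-0.002  0.01  -0.003] turn y 0.0 yaw 0.0
```

```bash
python3 -m pendant '[[[-0.002,0.006,-0.002],[0,0,0],0.2],[[-0.002,0.01,-0.002],[0,0,0],0.2],[[-0.002,0.01,-0.002],[0,0,0],0.2],[[-0.002,0.01,-0.002],[0,0,0],0.2]]'
```

```text
time: 6.0
tool_pos: [0.6252, 0.2064, 0.246]
ee_rot: [[1.0, 0.0, -0.001], [0.001, 0.0, 1.0], [0.0, -1.0, 0.0]]
ft_force: [-0.5, -1.0, 3.2]
finger_gap: 0.0291
```

```bash
python3 -m pendant '[[[0,0,0],[0,0,0],0.4],[[0,0,0],[0,0,0],0.6],[[0,0,0],[0,0,0],0.7],[[0,0,0],[0,0,0],0.7],[[0,-0.1,0],[0,0,0],0.7],[[0,-0.25,0],[0,0,0],0.7],[[0,-0.35,0],[0,0,0],0.7],[[0,-0.35,0],[0,0,0],0.7]]'; python3 -c "
from rig import r
from h import *
s=r.sense();plan(s,(.436,.1483,.17),0);plan(s,(.4295,.281,.17),30)
print(*[(b[0],b[1],np.round(b[2:],4).tolist()) for b in blobs(r.capture('top'))],sep='\n')"
```

```text
time: 6.8
tool_pos: [0.6262, 0.2067, 0.3559]
ee_rot: [[1.0, 0.01, -0.001], [0.001, 0.003, 1.0], [0.01, -1.0, 0.003]]
ft_force: [0.3, 0.8, 0.1]
finger_gap: 0.0636
shift [-0.635  0.039 -0.195] turn y 0.0 yaw 0.0
shift [-0.656  0.041  0.248] turn y -0.333 yaw 0.0
('red', 'V', [187.0811, 145.7676, 15.3476, 0.6193, 0.1682])
('red', 'V', [243.4, 214.4, 7.9788, 0.4578, 0.0364])
('yellow', 'H', [343.1403, 150.4113, 31.1929, 0.6175, -0.2073])
('yellow', 'V', [319.6875, 201.4688, 6.3831, 0.487, -0.1396])
('yellow', 'V', [345.0882, 218.0294, 6.5795, 0.4485, -0.1971])
('green', 'H', [296.0757, 145.1872, 30.1911, 0.6309, -0.0921])
('blue', 'H', [228.0674, 158.4317, 31.209, 0.5983, 0.0745])
('blue', 'V', [196.0833, 223.9167, 3.9088, 0.4364, 0.1446])
('blue', 'V', [280.4468, 228.766, 7.7358, 0.4245, -0.0483])
```

```bash
python3 -m pendant '[[[-0.15,0,-0.05],[0,0,0],0.7],[[-0.3,0,-0.1],[0,0,0],0.7],[[-0.45,0,-0.15],[0,0,0],0.7],[[-0.6,0.05,-0.19],[0,0,0],0.7],[[-0.635,0.15,-0.195],[0,0,0],0.7],[[-0.635,0.2,-0.195],[0,0,0],0.7],[[-0.635,0.2,-0.195],[0,0,0],0.7],[[-0.635,0.2,-0.195],[0,0,0],0.7]]'; cat >> h.py <<'E'
def wrist(c,want,z=.08):
    """nearest dot of colour: fisheye rays onto z"""
    for n,_,u,v,sz,*_ in blobs(c,40):
        if n!=want or sz>40: continue
        x,y=(u-c["cx"])/c["fx"],(v-c["cy"])/c["fy"]; t=np.hypot(x,y)
        d=np.array(c["attitude"])@[x/t*np.sin(t),y/t*np.sin(t),np.cos(t)]; e=np.array(c["eye"])
        print(n,round(u),round(v),round(sz),np.round(e+d*(z-e[2])/d[2],4))
E
python3 -c "
from rig import r
from h import *
wrist(np.load('w0.npz'),'red')
wrist(r.capture('wrist'),'blue')
s=r.sense();plan(s,(.436,.1483,.061),0)"
```

```text
time: 7.65
tool_pos: [0.4349, 0.1478, 0.2899]
ee_rot: [[1.0, -0.001, -0.001], [0.001, -0.0, 1.0], [-0.001, -1.0, -0.0]]
ft_force: [0.6, -0.1, -0.8]
finger_gap: 0.0639
red 253 215 22 [ 0.4476 -0.2663  0.08  ]
blue 153 169 24 [0.3654 0.1891 0.08  ]
blue 257 223 23 [0.4359 0.1499 0.08  ]
blue 417 238 19 [0.562 0.135 0.08 ]
shift [0.002 0.192 0.001] turn y 0.0 yaw 0.0
```

Wrist, top and scene measurements agree on blue at (0.436, 0.149).

```bash
python3 -m pendant '[[[0.003,0.08,0.004],[0,0,0],0.7],[[0.003,0.15,0.004],[0,0,0],0.7],[[0.003,0.191,0.004],[0,0,0],0.7],[[0.003,0.191,0.004],[0,0,0],0.7],[[0.003,0.191,0.004],[0,0,0],0.2],[[0.003,0.191,0.004],[0,0,0],0.2],[[0.003,0.191,0.004],[0,0,0],0.2],[[0.003,0.191,0.004],[0,0,0],0.2],[[0.003,0.191,0.004],[0,0,0],0.2],[[0.003,0.191,0.004],[0,0,0],0.2]]' 25 ; python3 -m pendant '[[[0,-0.08,0],[0,0,0],0.2],[[0,-0.18,0],[0,0,0],0.2],[[0,-0.28,0],[0,0,0],0.2],[[0,-0.36,0],[0,0,0],0.2],[[0,-0.36,0],[0,0,0],0.2],[[0,-0.36,0],[0,0,0],0.2]]' ; python3 -c "
from rig import r
from h import *
s=r.sense();plan(s,(.6,.0752,.12),0)"
```

```text
time: 8.7
tool_pos: [0.4358, 0.149, 0.2336]
ee_rot: [[1.0, 0.001, -0.001], [0.001, 0.0, 1.0], [0.001, -1.0, 0.0]]
ft_force: [-0.1, -0.2, 2.8]
finger_gap: 0.0294
time: 9.3
tool_pos: [0.4353, 0.1489, 0.3408]
ee_rot: [[1.0, -0.0, -0.001], [0.001, -0.0, 1.0], [-0.0, -1.0, -0.0]]
ft_force: [-0.2, -0.1, -0.8]
finger_gap: 0.0289
shift [ 0.549  0.163 -0.246] turn y 0.0 yaw 0.0
```

```bash
python3 -m pendant '[[[0.11,0,-0.05],[0,0,0],0.2],[[0.24,0,-0.1],[0,0,0],0.2],[[0.37,0,-0.16],[0,0,0],0.2],[[0.48,0.03,-0.22],[0,0,0],0.2],[[0.549,0.08,-0.246],[0,0,0],0.2],[[0.549,0.14,-0.246],[0,0,0],0.2],[[0.549,0.16,-0.246],[0,0,0],0.2],[[0.549,0.16,-0.246],[0,0,0],0.2]]'; python3 -c "
from rig import r
from h import *
s=r.sense();plan(s,(.6,.0752,.0745),0)
c=r.capture('wrist');np.savez('w2.npz',**c);cv2.imwrite('pics/w2.png',c['pixels'][...,::-1])"
```

```text
time: 10.1
tool_pos: [0.5995, 0.0753, 0.2905]
ee_rot: [[1.0, -0.006, -0.001], [0.001, -0.001, 1.0], [-0.006, -1.0, -0.001]]
ft_force: [-1.5, -0.8, -1.3]
finger_gap: 0.0294
shift [ 0.002  0.147 -0.   ] turn y 0.0 yaw 0.0
```

View pics/w2.png

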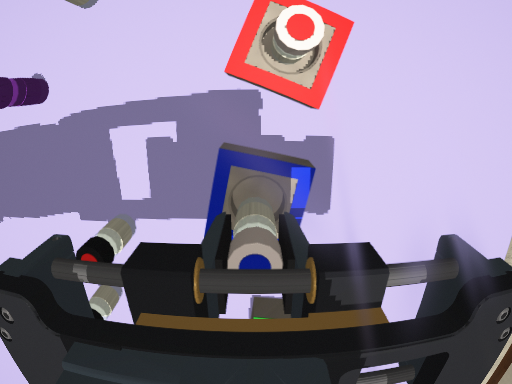

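The red vial stands upright in its well, with its dot at (299,28). The blue well at (258,192) lines up with the held vial. I lower it, check contact, and then release.

```bash
python3 -m pendant '[[[0.002,0.03,0],[0,0,0],0.2],[[0.002,0.07,0],[0,0,0],0.2],[[0.002,0.1,0],[0,0,0],0.2],[[0.002,0.125,0],[0,0,0],0.2],[[0.002,0.138,0],[0,0,0],0.2],[[0.002,0.144,0],[0,0,0],0.2],[[0.002,0.147,0],[0,0,0],0.2],[[0.002,0.147,0],[0,0,0],0.2],[[0.002,0.147,0],[0,0,0],0.2]]'
```

```text
time: 11.05
tool_pos: [0.6011, 0.0753, 0.2494]
ee_rot: [[1.0, 0.001, -0.001], [0.001, -0.0, 1.0], [0.001, -1.0, -0.0]]
ft_force: [-0.7, 0.6, -0.7]
finger_gap: 0.0295
```

```bash
python3 -m pendant '[[[-0.002,0.006,0],[0,0,0],0.2],[[-0.002,0.01,0],[0,0,0],0.2],[[-0.002,0.01,0],[0,0,0],0.2],[[-0.002,0.01,0],[0,0,0],0.2]]'; python3 -m pendant '[[[0,0,0],[0,0,0],0.4],[[0,0,0],[0,0,0],0.6],[[0,0,0],[0,0,0],0.7],[[0,0,0],[0,0,0],0.7],[[0,-0.1,0],[0,0,0],0.7],[[0,-0.25,0],[0,0,0],0.7],[[0,-0.35,0],[0,0,0],0.7],[[0,-0.35,0],[0,0,0],0.7]]'; python3 -c "
from rig import r
from h import *
s=r.sense();plan(s,(.4295,.281,.13),30)"
```

```text
time: 11.45
tool_pos: [0.6004, 0.0753, 0.2466]
ee_rot: [[1.0, 0.001, -0.001], [0.001, -0.0, 1.0], [0.001, -1.0, -0.0]]
ft_force: [-1.3, -0.7, 4.9]
finger_gap: 0.0289
time: 12.25
tool_pos: [0.6015, 0.0755, 0.3561]
ee_rot: [[1.0, 0.01, -0.001], [0.001, 0.001, 1.0], [0.01, -1.0, 0.001]]
ft_force: [-0.5, -0.3, -0.4]
finger_gap: 0.064
shift [-0.575  0.175  0.685] turn y -0.333 yaw 0.0
```

```bash
python3 -m pendant '[[[-0.1,0,0.12],[0,-0.06,0],0.7],[[-0.2,0,0.24],[0,-0.12,0],0.7],[[-0.3,0,0.36],[0,-0.18,0],0.7],[[-0.4,0,0.48],[0,-0.24,0],0.7],[[-0.5,0,0.6],[0,-0.3,0],0.7],[[-0.575,0.05,0.685],[0,-0.333,0],0.7],[[-0.575,0.15,0.685],[0,-0.333,0],0.7],[[-0.575,0.175,0.685],[0,-0.333,0],0.7],[[-0.575,0.175,0.685],[0,-0.333,0],0.7],[[-0.575,0.175,0.685],[0,-0.333,0],0.7]]'; python3 -c "
from rig import r
from h import *
wrist(r.capture('wrist'),'green')
s=r.sense();plan(s,(.4295,.281,.061),30)"
```

```text
time: 13.25
tool_pos: [0.4285, 0.2804, 0.2989]
ee_rot: [[0.867, 0.001, -0.499], [0.499, 0.0, 0.867], [0.001, -1.0, -0.0]]
ft_force: [-0.4, 0.3, 0.9]
finger_gap: 0.0639
green 257 219 21 [0.429  0.2826 0.08  ]
shift [0.003 0.221 0.   ] turn y -0.001 yaw 29.9
```

```bash
python3 -m pendant '[[[0.003,0.08,0.003],[0,0,0],0.7],[[0.003,0.16,0.003],[0,0,0],0.7],[[0.003,0.22,0.003],[0,0,0],0.7],[[0.003,0.22,0.003],[0,0,0],0.7],[[0.003,0.22,0.003],[0,0,0],0.2],[[0.003,0.22,0.003],[0,0,0],0.2],[[0.003,0.22,0.003],[0,0,0],0.2],[[0.003,0.22,0.003],[0,0,0],0.2],[[0.003,0.22,0.003],[0,0,0],0.2],[[0.003,0.22,0.003],[0,0,0],0.2]]' 25 ; python3 -m pendant '[[[0,-0.08,0],[0,0,0],0.2],[[0,-0.2,0],[0,0,0],0.2],[[0,-0.32,0],[0,0,0],0.2],[[0,-0.42,0],[0,0,0],0.2],[[0,-0.42,0],[0,0,0],0.2],[[0,-0.42,0],[0,0,0],0.2]]' ; python3 -c "
from rig import r
from h import *
s=r.sense();plan(s,(.632,-.0914,.19),0);plan(s,(.52,.09,.19),0)"
```

```text
time: 14.3
tool_pos: [0.4283, 0.282, 0.2331]
ee_rot: [[0.866, 0.001, -0.5], [0.5, 0.0, 0.866], [0.001, -1.0, -0.0]]
ft_force: [0.3, -0.4, 3.3]
finger_gap: 0.0291
time: 14.9
tool_pos: [0.4279, 0.2818, 0.3586]
ee_rot: [[0.866, 0.0, -0.5], [0.5, 0.0, 0.866], [0.0, -1.0, -0.0]]
ft_force: [-0.6, -0.1, -0.9]
finger_gap: 0.0296
shift [-0.033 -0.011 -1.418] turn y 0.333 yaw 30.0
shift [-0.054 -0.011 -0.707] turn y 0.333 yaw 30.0
```

```bash
python3 -m pendant '[[[-0.01,0,-0.12],[0,0.06,0],0.2],[[-0.02,0,-0.26],[0,0.12,0],0.2],[[-0.03,0,-0.4],[0,0.18,0],0.2],[[-0.04,0,-0.54],[0,0.25,0],0.2],[[-0.05,0,-0.66],[0,0.31,0],0.2],[[-0.054,0,-0.707],[0,0.333,0],0.2],[[-0.054,0,-0.707],[0,0.333,0],0.2]]'; python3 -c "
from rig import r
from h import *
s=r.sense();plan(s,(.632,-.0914,.12),0)"
```

```text
time: 15.6
tool_pos: [0.5204, 0.0889, 0.3569]
ee_rot: [[1.0, -0.003, 0.002], [-0.002, -0.0, 1.0], [-0.003, -1.0, -0.0]]
ft_force: [-0.6, 0.6, -0.5]
finger_gap: 0.0293
shift [ 0.374  0.215 -0.6  ] turn y -0.001 yaw -0.1
```

```bash
python3 -m pendant '[[[0.07,0,-0.12],[0,0,0],0.2],[[0.15,0,-0.25],[0,0,0],0.2],[[0.23,0,-0.38],[0,0,0],0.2],[[0.31,0,-0.51],[0,0,0],0.2],[[0.374,0.04,-0.6],[0,0,0],0.2],[[0.374,0.12,-0.6],[0,0,0],0.2],[[0.374,0.19,-0.6],[0,0,0],0.2],[[0.374,0.21,-0.6],[0,0,0],0.2],[[0.374,0.21,-0.6],[0,0,0],0.2]]'; python3 -c "
from rig import r
from h import *
s=r.sense();plan(s,(.632,-.0914,.075),0)
c=r.capture('wrist');np.savez('w3.npz',**c);cv2.imwrite('pics/w3.png',c['pixels'][...,::-1])"
```

```text
time: 16.5
tool_pos: [0.6321, -0.0883, 0.2941]
ee_rot: [[1.0, -0.003, -0.003], [0.003, 0.001, 1.0], [-0.003, -1.0, 0.001]]
ft_force: [0.1, 0.3, -1.8]
finger_gap: 0.0294
shift [ 0.     0.157 -0.01 ] turn y 0.002 yaw 0.2
```

View pics/w3.png

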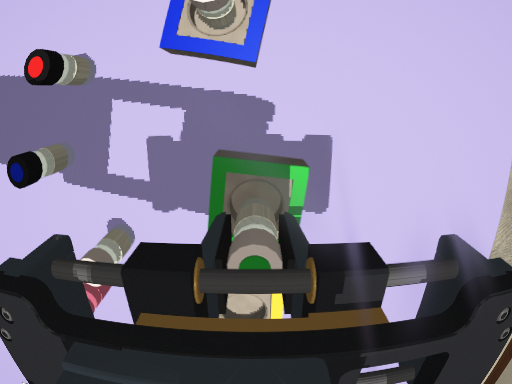

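The green well at (257,195) lines up with the held vial, the blue vial sits in its well, and both blanks are standing. I lower the vial.

```bash
python3 -m pendant '[[[0,0.03,-0.009],[0,0,0],0.2],[[0,0.07,-0.009],[0,0,0],0.2],[[0,0.11,-0.009],[0,0,0],0.2],[[0,0.135,-0.009],[0,0,0],0.2],[[0,0.147,-0.009],[0,0,0],0.2],[[0,0.154,-0.009],[0,0,0],0.2],[[0,0.156,-0.009],[0,0,0],0.2],[[0,0.156,-0.009],[0,0,0],0.2],[[0,0.156,-0.009],[0,0,0],0.2]]'
```

```text
time: 17.45
tool_pos: [0.6326, -0.0925, 0.2492]
ee_rot: [[1.0, 0.001, -0.001], [0.001, -0.0, 1.0], [0.001, -1.0, -0.0]]
ft_force: [0.5, 0.4, -0.8]
finger_gap: 0.029
```

```bash
python3 -m pendant '[[[-0.002,0.006,0.003],[0,0,0],0.2],[[-0.002,0.011,0.003],[0,0,0],0.2],[[-0.002,0.011,0.003],[0,0,0],0.2],[[-0.002,0.011,0.003],[0,0,0],0.2]]'; python3 -m pendant '[[[0,0,0],[0,0,0],0.4],[[0,0,0],[0,0,0],0.6],[[0,0,0],[0,0,0],0.7],[[0,0,0],[0,0,0],0.7],[[0,-0.1,0],[0,0,0],0.7],[[0,-0.25,0],[0,0,0],0.7],[[0,-0.35,0],[0,0,0],0.7],[[0,-0.35,0],[0,0,0],0.7]]'; python3 -c "
from rig import r
from h import *
s=r.sense();plan(s,(.4874,-.14,.13),-34)"
```

```text
time: 17.85
tool_pos: [0.6319, -0.0916, 0.2461]
ee_rot: [[1.0, 0.001, -0.001], [0.001, -0.0, 1.0], [0.001, -1.0, -0.0]]
ft_force: [-1.0, 0.5, 4.2]
finger_gap: 0.0295
time: 18.65
tool_pos: [0.6329, -0.0917, 0.3558]
ee_rot: [[1.0, 0.01, -0.001], [0.001, -0.002, 1.0], [0.01, -1.0, -0.002]]
ft_force: [0.3, 0.2, -0.2]
finger_gap: 0.064
shift [-0.487  0.175 -0.16 ] turn y 0.378 yaw 0.0
```

```bash
python3 -m pendant '[[[-0.12,0,-0.04],[0,0.08,0],0.7],[[-0.24,0,-0.08],[0,0.16,0],0.7],[[-0.36,0,-0.12],[0,0.24,0],0.7],[[-0.45,0,-0.15],[0,0.32,0],0.7],[[-0.487,0.05,-0.16],[0,0.378,0],0.7],[[-0.487,0.15,-0.16],[0,0.378,0],0.7],[[-0.487,0.175,-0.16],[0,0.378,0],0.7],[[-0.487,0.175,-0.16],[0,0.378,0],0.7],[[-0.487,0.175,-0.16],[0,0.378,0],0.7]]'; python3 -c "
from rig import r
from h import *
wrist(r.capture('wrist'),'yellow')
s=r.sense();plan(s,(.4874,-.14,.061),-34)"
```

```text
time: 19.55
tool_pos: [0.4864, -0.1397, 0.2983]
ee_rot: [[0.829, 0.001, 0.559], [-0.559, -0.0, 0.829], [0.001, -1.0, 0.0]]
ft_force: [0.7, -0.2, 0.6]
finger_gap: 0.0637
yellow 384 198 21 [ 0.5756 -0.1791  0.08  ]
yellow 256 220 22 [ 0.4876 -0.1388  0.08  ]
yellow 256 298 14 [ 0.4483 -0.197   0.08  ]
shift [0.003 0.219 0.001] turn y 0.0 yaw -34.0
```

The wrist view puts the yellow dot I want at (0.4876, −0.139), which matches the top view. The pink one is 70 mm away, to the side of the jaws.

```bash
python3 -m pendant '[[[0.003,0.08,0.002],[0,0,0],0.7],[[0.003,0.16,0.002],[0,0,0],0.7],[[0.003,0.218,0.002],[0,0,0],0.7],[[0.003,0.218,0.002],[0,0,0],0.7],[[0.003,0.218,0.002],[0,0,0],0.2],[[0.003,0.218,0.002],[0,0,0],0.2],[[0.003,0.218,0.002],[0,0,0],0.2],[[0.003,0.218,0.002],[0,0,0],0.2],[[0.003,0.218,0.002],[0,0,0],0.2],[[0.003,0.218,0.002],[0,0,0],0.2]]' 25 ; python3 -m pendant '[[[0,-0.08,0],[0,0,0],0.2],[[0,-0.2,0],[0,0,0],0.2],[[0,-0.32,0],[0,0,0],0.2],[[0,-0.36,0],[0,0,0],0.2],[[0,-0.36,0],[0,0,0],0.2],[[0,-0.36,0],[0,0,0],0.2]]' ; python3 -c "
from rig import r
from h import *
s=r.sense();plan(s,(.6195,-.2065,.12),-34)"
```

```text
time: 20.6
tool_pos: [0.4871, -0.1397, 0.2331]
ee_rot: [[0.829, 0.001, 0.559], [-0.559, -0.0, 0.829], [0.001, -1.0, 0.0]]
ft_force: [-0.7, 0.1, 3.4]
finger_gap: 0.0295
time: 21.2
tool_pos: [0.4863, -0.1395, 0.3393]
ee_rot: [[0.829, -0.002, 0.559], [-0.559, 0.001, 0.829], [-0.002, -1.0, -0.001]]
ft_force: [0.2, -0.2, -0.9]
finger_gap: 0.0293
shift [0.493 0.156 0.063] turn y 0.0 yaw -34.0
```

```bash
python3 -m pendant '[[[0.11,0,0.015],[0,0,0],0.2],[[0.24,0,0.03],[0,0,0],0.2],[[0.36,0,0.045],[0,0,0],0.2],[[0.45,0.03,0.06],[0,0,0],0.2],[[0.493,0.08,0.063],[0,0,0],0.2],[[0.493,0.13,0.063],[0,0,0],0.2],[[0.493,0.153,0.063],[0,0,0],0.2],[[0.493,0.153,0.063],[0,0,0],0.2]]'; python3 -c "
from rig import r
from h import *
s=r.sense();plan(s,(.6195,-.2065,.0745),-34)
c=r.capture('wrist');np.savez('w4.npz',**c);cv2.imwrite('pics/w4.png',c['pixels'][...,::-1])"
```

```text
time: 22.0
tool_pos: [0.6193, -0.2064, 0.2916]
ee_rot: [[0.829, -0.006, 0.559], [-0.559, 0.002, 0.829], [-0.006, -1.0, -0.002]]
ft_force: [0.1, -0.7, -1.1]
finger_gap: 0.0292
shift [0.001 0.15  0.   ] turn y 0.0 yaw -34.0
```

View pics/w4.png

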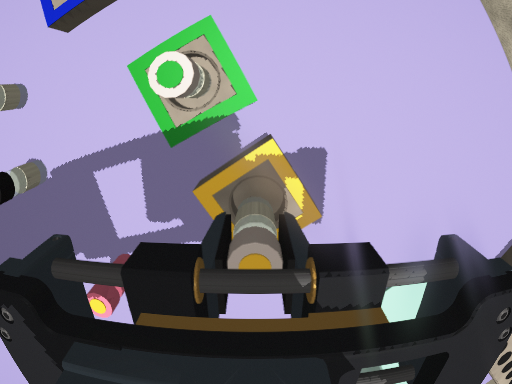

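The green vial stands in its well, and the yellow well at (258,192) lines up with the held vial.

```bash
python3 -m pendant '[[[0.001,0.03,0],[0,0,0],0.2],[[0.001,0.07,0],[0,0,0],0.2],[[0.001,0.1,0],[0,0,0],0.2],[[0.001,0.125,0],[0,0,0],0.2],[[0.001,0.14,0],[0,0,0],0.2],[[0.001,0.146,0],[0,0,0],0.2],[[0.001,0.148,0],[0,0,0],0.2],[[0.001,0.148,0],[0,0,0],0.2],[[0.001,0.148,0],[0,0,0],0.2]]'
```

```text
time: 22.95
tool_pos: [0.6204, -0.2069, 0.2507]
ee_rot: [[0.829, 0.001, 0.559], [-0.559, -0.0, 0.829], [0.001, -1.0, 0.0]]
ft_force: [-0.5, -0.6, -1.2]
finger_gap: 0.0295
```

```bash
python3 -m pendant '[[[-0.002,0.006,0],[0,0,0],0.2],[[-0.002,0.012,0],[0,0,0],0.2],[[-0.002,0.015,0],[0,0,0],0.2],[[-0.002,0.015,0],[0,0,0],0.2],[[-0.002,0.015,0],[0,0,0],0.2]]'; python3 -m pendant '[[[0,0,0],[0,0,0],0.4],[[0,0,0],[0,0,0],0.6],[[0,0,0],[0,0,0],0.7],[[0,0,0],[0,0,0],0.7],[[0,-0.1,0],[0,0,0],0.7],[[0,-0.25,0],[0,0,0],0.7],[[0,-0.4,0],[0,0,0],0.7],[[0,-0.5,0],[0,0,0],0.7],[[0,-0.5,0],[0,0,0],0.7]]'; python3 -m pendant '[[[-0.2,-0.1,-0.1],[0,0,0],0.7],[[-0.4,-0.2,-0.2],[0,0,0],0.7],[[-0.5,-0.2,-0.5],[0,0,0],0.7],[[-0.8,-0.2,-0.5],[0,0,0],0.7],[[-0.8,-0.2,-0.5],[0,0,0],0.7],[[-0.8,-0.2,-0.5],[0,0,0],0.7],[[-0.8,-0.2,-0.5],[0,0,0],0.7],[[-0.8,-0.2,-0.5],[0,0,0],0.7]]'; python3 - <<'E'
from rig import r
from h import *
for n in("top","scene"):
    c=r.capture(n);print(n)
    for b in blobs(c): print(*b[:2],np.round(b[2:5],1),np.round(b[5:],4))
    cv2.imwrite(f"pics/{n}1.png",cv2.resize(c["pixels"][...,::-1],(768,576),interpolation=cv2.INTER_CUBIC))
E
```

```text
time: 23.45
tool_pos: [0.6198, -0.2065, 0.2462]
ee_rot: [[0.829, 0.0, 0.559], [-0.559, -0.0, 0.829], [0.0, -1.0, 0.0]]
ft_force: [-1.6, 0.2, 3.2]
finger_gap: 0.0294
time: 24.35
tool_pos: [0.6204, -0.2067, 0.4016]
ee_rot: [[0.829, 0.01, 0.559], [-0.559, -0.004, 0.829], [0.011, -1.0, 0.003]]
ft_force: [0.1, -0.3, 0.7]
finger_gap: 0.0639
time: 25.15
tool_pos: [0.3363, -0.1966, 0.4556]
ee_rot: [[0.829, 0.001, 0.56], [-0.56, -0.0, 0.829], [0.001, -1.0, 0.0]]
ft_force: [0.2, 0.1, -0.5]
finger_gap: 0.0638
top
red H [174.5 148.5  31.4] [0.6234 0.2056]
red V [170.5 142.5   6.4] [0.6273 0.2072]
red V [243.4 214.4   8. ] [0.4578 0.0364]
yellow H [343.1 150.4  31.2] [ 0.6175 -0.2073]
yellow V [348.  144.    6.5] [ 0.6226 -0.2096]
yellow V [345.1 218.    6.6] [ 0.4485 -0.1971]
green H [296.  145.2  30.3] [ 0.6309 -0.0919]
green V [298.6 138.7   6.1] [ 0.6356 -0.0935]
blue H [228.1 158.4  31.2] [0.5983 0.0745]
blue V [226.6 152.5   6.3] [0.6028 0.0756]
blue V [280.4 228.8   7.7] [ 0.4245 -0.0483]
blue V [176.3 256.    7.1] [0.364  0.1883]
scene
red V [279.4 172.5   9.1] [0.4596 0.0367]
red H [263.7 292.9  41.3] [0.6277 0.207 ]
red V [264.8 282.1   7.5] [0.6227 0.2017]
yellow V [219.4  99.4   5.2] [ 0.4494 -0.1974]
yellow V [150.4 128.9   5.6] [ 0.6172 -0.2167]
yellow H [155.6 148.2  20.4] [ 0.6252 -0.1985]
green H [177.9 186.9  18.5] [ 0.6374 -0.0833]
green V [172.8 168.4   5. ] [ 0.6307 -0.1012]
blue V [267.3 137.3   8. ] [ 0.4258 -0.0487]
blue V [363.9 200.8   7. ] [0.3653 0.1876]
blue H [234.8 236.6  21.5] [0.6056 0.0819]
blue V [233.5 220.2   6. ] [0.5976 0.069 ]
```

View pics/top1.png

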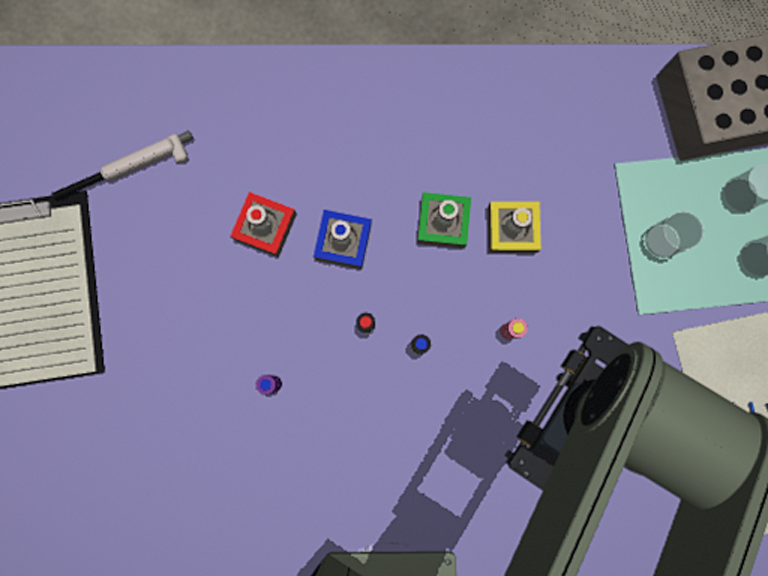

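View pics/scene1.png

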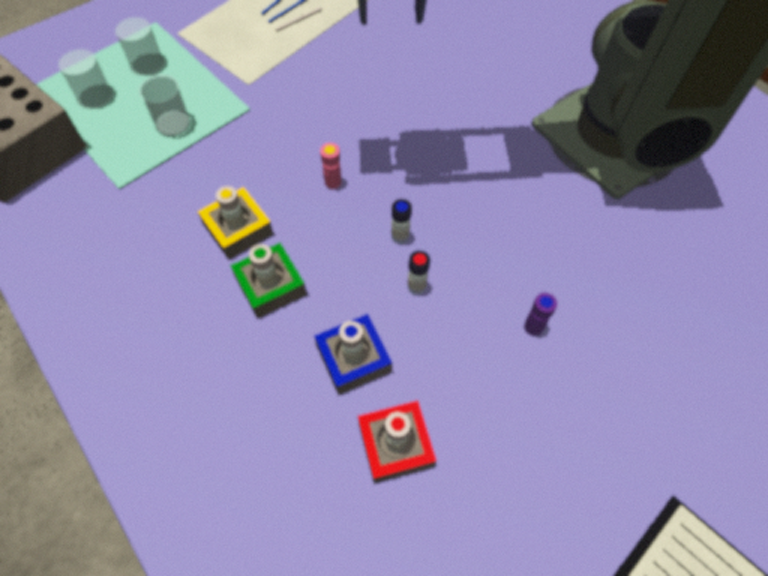

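```bash
python3 -c "
from rig import r
import numpy as np
s=r.sense();print(s['time'],np.abs(s['joint_vel']).max());r.sign_off()"
```

```text
25.25 1.0153340561914115
the job is handed in; nothing more can be done
```

I put all four white-capped vials into the wells matching their dots. Each was lowered to light contact (about 3–5 N at the wrist) before I released it. I handed the job in at 25 s of the 88 s allowed; no verdict was reported.

**Final checks (top and scene views, gripper clear of everything):**
- **White-capped vials:** all four stand upright in their wells. With the dots taken at z = 0.093 m, as for a vial on the well floor, each cap is about 1–3 mm from its holder centre in both views.
- **Black-capped vials:** neither moved by more than the measuring error, under 1 mm.
- **Look-alikes:** I didn't touch the pink or purple one.

**Two readings that disagreed:** the starting views differed by up to about 4 mm on the holder centres, so I used the averages. In the last scene view, the vials hide part of the borders of the yellow, green and blue holders, so their centres read up to about 9 mm off there. I compared against the earlier centres instead.

The arm still showed a slight joint motion of about 1°/s at hand-in.

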